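# Move the mudroom pocket things to the oak caddy in the same order

## Task

The tray's four bins are coming out to be washed: move the black key box, the carabiner, the red bike light and the glass votive jar from the row of bins into the four wells of the oak caddy, one to a well and in the same left-to-right order, so that everyone still finds their own thing in its place. Leave each inside its well, lying flat on the well's floor, the jar standing upright; set the glass down rather than dropping it, and don't disturb the wax tin, brush and padlock that stand around.

Things in the scene. Friction and masses are not known exactly. Their poses are not given: they have to be found in the camera images.
- key_box: black plastic key box, a flat rectangular case 40 (x) by 58 (y) by 23 mm high with two small steel discs on its lid; about 70 g; grip it across its 40 mm (its x axis). Origin: centre of its underside, z up
- carabiner: stainless carabiner lying flat, an oval ring of 8 mm round bar, 32 (x) by 60 (y) mm outside, 8 mm high, its two sides straight for the middle 26 mm and parallel to y; about 60 g; grip it across its 32 mm (its x axis). Origin: centre of the oval on its underside, z up
- bike_light: red plastic bike light lying on its black back, a rounded rectangular block 34 (x) by 54 (y) by 26 mm high with three white lamps on top; about 60 g; grip it across its 34 mm (its x axis). Origin: centre of its underside, z up
- votive_jar: small round glass votive jar standing upright, 50 mm in diameter, 55 mm high, open above, wall 3 mm, with a tealight in it; about 130 g. Origin: centre of its underside, z up
- key_bin: grey plastic drawer bin in the tray's row, the one in which the black key box lies at the start; fixed; all four bins are alike: 118 (x) by 84 (y) mm outside, 20 mm high, walls and floor 2 mm, open above. Origin: centre of its underside, which stands on the tray's floor; x, y, z parallel to the tray's
- carabiner_bin: grey plastic drawer bin in the tray's row, the one in which the carabiner lies at the start; fixed; all four bins are alike: 118 (x) by 84 (y) mm outside, 20 mm high, walls and floor 2 mm, open above. Origin: centre of its underside, which stands on the tray's floor; x, y, z parallel to the tray's
- light_bin: grey plastic drawer bin in the tray's row, the one in which the red bike light lies at the start; fixed; all four bins are alike: 118 (x) by 84 (y) mm outside, 20 mm high, walls and floor 2 mm, open above. Origin: centre of its underside, which stands on the tray's floor; x, y, z parallel to the tray's
- jar_bin: grey plastic drawer bin in the tray's row, the one in which the glass jar lies at the start; fixed; all four bins are alike: 118 (x) by 84 (y) mm outside, 20 mm high, walls and floor 2 mm, open above. Origin: centre of its underside, which stands on the tray's floor; x, y, z parallel to the tray's
- tray: white pull-out tray at the back, fixed. Origin: on the bench top under the middle of the row of 4 bins; x away from the robot, y along the row to the left, z up. Bin centres at x 0, y -129, -43, 43, 129 mm. Floor inside the bins 18 mm above the bench, bin rims 36, tray walls 40. Behind it, from x = 73 mm, a 66 mm high deck with a dish and a case on it (to 106 mm high, from x = 105 mm)
- caddy: low oak caddy between robot and tray, fixed: a row of 4 alike open wells. 124 (x) by 356 (y) mm, outer walls 24 mm high, dividers 18. Origin: centre of its underside on the bench top; x away from the robot, y along the row to the left, z up. Wells centred at x 0, y -129, -43, 43, 129 mm, each 110 (x) by 80 (y) mm inside, floor 6 mm above the bench
- wax_tin: round flat boot-wax tin, 65 mm in diameter, 24 mm high, loose in the tray beyond the +y end of the bins; to be left alone. Origin: centre of its underside
- boot_brush: wooden boot brush, 150 by 48 by 38 mm, loose on the bench beside the caddy's +y end; to be left alone. Origin: centre of its underside
- padlock: brass padlock lying flat, body 36 by 44 by 20 mm, loose on the bench beside the caddy's -y end; to be left alone. Origin: centre of the body's underside
Mind the look-alikes: they are no part of the job. Leave any green look-alike of the key_box alone.

How it is judged:
At the end, for the whole second after the job is handed in: each of the four things rests, let go and still, in the caddy's well that has the same place in the row as the bin it started in (within 25 mm of the well's middle along the row and 45 mm across it), its underside within 6 mm of the well's floor and tilted by less than 0.2 rad (((y of key_bin in the frame of tray between -0.149 and -0.109 m and y of key_box in the frame of caddy between -0.154 and -0.104 m) or (y of key_bin in the frame of tray between -0.063 and -0.023 m and y of key_box in the frame of caddy between -0.068 and -0.018 m) or (y of key_bin in the frame of tray between 0.023 and 0.063 m and y of key_box in the frame of caddy between 0.018 and 0.068 m) or (y of key_bin in the frame of tray between 0.109 and 0.149 m and y of key_box in the frame of caddy between 0.104 and 0.154 m)) and x of key_box in the frame of caddy between -0.045 and 0.045 m and z of key_box in the frame of caddy between 0 and 0.012 m and angle between each of key_box, carabiner, bike_light, votive_jar's own z axis and vertical below 0.2 rad and linear speed of each of key_box, carabiner, bike_light, votive_jar below 0.02 m/s and contact force between the fingers and key_box below 0.05 N and ((y of carabiner_bin in the frame of tray between -0.149 and -0.109 m and y of carabiner in the frame of caddy between -0.154 and -0.104 m) or (y of carabiner_bin in the frame of tray between -0.063 and -0.023 m and y of carabiner in the frame of caddy between -0.068 and -0.018 m) or (y of carabiner_bin in the frame of tray between 0.023 and 0.063 m and y of carabiner in the frame of caddy between 0.018 and 0.068 m) or (y of carabiner_bin in the frame of tray between 0.109 and 0.149 m and y of carabiner in the frame of caddy between 0.104 and 0.154 m)) and x of carabiner in the frame of caddy between -0.045 and 0.045 m and z of carabiner in the frame of caddy between 0 and 0.012 m and contact force between the fingers and carabiner below 0.05 N and ((y of light_bin in the frame of tray between -0.149 and -0.109 m and y of bike_light in the frame of caddy between -0.154 and -0.104 m) or (y of light_bin in the frame of tray between -0.063 and -0.023 m and y of bike_light in the frame of caddy between -0.068 and -0.018 m) or (y of light_bin in the frame of tray between 0.023 and 0.063 m and y of bike_light in the frame of caddy between 0.018 and 0.068 m) or (y of light_bin in the frame of tray between 0.109 and 0.149 m and y of bike_light in the frame of caddy between 0.104 and 0.154 m)) and x of bike_light in the frame of caddy between -0.045 and 0.045 m and z of bike_light in the frame of caddy between 0 and 0.012 m and contact force between the fingers and bike_light below 0.05 N and ((y of jar_bin in the frame of tray between -0.149 and -0.109 m and y of votive_jar in the frame of caddy between -0.154 and -0.104 m) or (y of jar_bin in the frame of tray between -0.063 and -0.023 m and y of votive_jar in the frame of caddy between -0.068 and -0.018 m) or (y of jar_bin in the frame of tray between 0.023 and 0.063 m and y of votive_jar in the frame of caddy between 0.018 and 0.068 m) or (y of jar_bin in the frame of tray between 0.109 and 0.149 m and y of votive_jar in the frame of caddy between 0.104 and 0.154 m)) and x of votive_jar in the frame of caddy between -0.045 and 0.045 m and z of votive_jar in the frame of caddy between 0 and 0.012 m and contact force between the fingers and votive_jar below 0.05 N); the robot touches nothing.
It fails at once if the glass jar is let go in the air above the caddy (more than about 15 mm up) instead of being set down (contact force between the fingers and votive_jar below 0.05 N and z of votive_jar in the frame of caddy above 0.022 m and x of votive_jar in the frame of caddy between -0.075 and 0.075 m and y of votive_jar in the frame of caddy between -0.19 and 0.19 m).
It fails at once if the wax tin is moved by more than 20 mm (distance of wax_tin from where it was at the start of the episode above 0.02 m).
It fails at once if the boot brush is moved by more than 20 mm (distance of boot_brush from where it was at the start of the episode above 0.02 m).
It fails at once if the padlock is moved by more than 20 mm (distance of padlock from where it was at the start of the episode above 0.02 m).
It also fails if it takes over 90 s, if anything falls off the work surface, if the arm or the gripper's body presses on something with over 40 N, if the wrist force passes 120 N, or if a joint passes its speed limit or range.

## Robot

A 6-joint arm with a two-finger parallel gripper is mounted at the origin on the work surface. World frame = base frame: x ahead of the robot, y to its left, z up, the work surface at z = 0. Lengths are in m, angles in rad, forces in N, time in s.
With the tool pointing down it reaches from about 0.35 to 0.8 m from the base axis. Payload 7.3 kg.
Tool frame: the origin (TCP) lies at the very end of the fingers, on their centre line; the grasp point (between the pads) lies 19 mm behind it; z points along the fingers, y is the line along which they close (so a half turn about z gives the same grasp; the last joint's range is limited). The gripper opens to 85 mm and grips with 20 to 120 N. Pads are 22 mm wide; open, the fingers measure 114 mm over their backs; the gripper's body (76 mm by 85 mm) begins 54 mm behind the grasp point. The pads swing forward as they close: fully open they stand 13 mm farther back than shut.
Start: joints at [1.113, 0.342, 1.524, -0, 1.275, -0.146], TCP at [0.161, 0.5, 0.208] pointing down, gripper open.
Joint ranges: [-2.53, 2.53], [-0.77, 2.02], [0.04, 2.7], [-1, 4.14], [0.28, 2.66], [-3.11, 3.11]. Speed limits (rad/s): [2.57, 2.57, 3.14, 3.14, 3.14, 3.14].

## Interface

Orientations are given as a rotation vector (axis times angle).
In Python, from rig import manip, camera, camera_model, hand_in gives the robot as it stands. The module is installed in compiled form; this text tells all that it offers.
- The arm moves only by the tool step_arm, never from a script. Its arguments are lists of equal length, an entry for each row: "grip": the opening, from -1 (shut) to 1 (fully open), so that 0 is half open; "xyz": the shift along the tool's x, y, z in mm, a list of three; "roll": the turn about the tool's z in rad. In form: {"grip": [grip, ...], "xyz": [[x, y, z], ...], "roll": [roll, ...]}. A call has 1 to 10 rows; each row is the pose to reach, as a shift and turn from the pose commanded when the call began, along the tool's axes at that moment; what a row does not reach only later rows make up. A row lasts 1/10 s, in which the tool goes at most 50 mm and 8.59 degrees, less where a joint would pass 70% of its speed; a pose out of reach is approached as far as the arm can. A call with a gripper value outside its range is refused whole. The fingers move at their own pace and stop on an object; "grip_force" is the grip in N (left out, the last holds). Time passes only in rows, so rows that repeat a pose let the fingers close. It gives the time, the measured TCP pose, the force, the opening and the grip force at its end, in the units of the state.
- manip.state(): the state, without advancing time (a new reading comes with each control period).
- camera(name): name is "side" or "top"; returns (picture, depth): 420x560x3 uint8, blue, green, red; 420x560 float32, m along the optical axis (not along the pixel's ray), 0 where there is no reading.
- camera_model(name): a dict with "fx", "fy", "cx", "cy" (pixels), "rvec" (rotation vector, rad) and "tvec" (3), from world to camera coordinates, as OpenCV has them. Camera axes: x right, y down, z forward; pixel columns grow to the right and rows downward; lengths in m; the calibration is good to about 2 mm. A picture is of the moment at which its call begins. camera_model takes no time and is no camera call.
- hand_in(): hands the job in; it is judged then, once.
The state is a dict: "t": time; "joint_pos": joint angles; "joint_vel": joint speeds; "tau": joint torques, N m; "tcp_pos": TCP position; "ee_rot": TCP orientation; "ft_force": force on the tool from outside, world axes, zero at the start; "moment": the same for the moment, N m; "width": opening from 0.0 (shut) to 1.0 (fully open); "grasp_force": force on a finger pad.
Only numpy, scipy, OpenCV 4.12 (cv2) and the standard library are available. Lean on these libraries where they do the work, as an engineer would, in place of code of your own. Each camera call takes 0.05 s, during which the arm holds its last target. There are 200 camera calls.

## Working session

There is one attempt and no reset: what is moved stays moved. The work goes in short steps, Python scripts to look and compute and a tool call to move; the robot and the scene stay as the last step left them, time stands still between calls to the robot, and variables do not carry over. Pictures are saved under pics/ and viewed, at most 16 in all, crops included, and the job is handed in when it is done.

Besides the shell and the picture viewer there is one more tool, called after ">>>" by a JSON object that holds its "api" and its "payload". step_arm: Moves the arm, as the interface text tells. Its arguments: {"type":"object","properties":{"grip":{"type":"array"},"xyz":{"type":"array"},"roll":{"type":"array"},"grip_force":{"type":"number"}},"required":["grip","xyz","roll"]}

```bash
mkdir -p pics; cat > h.py <<'E'
import numpy as np, cv2
from rig import manip, camera, camera_model
def cam(n):
    m=camera_model(n); K=np.array([[m['fx'],0,m['cx']],[0,m['fy'],m['cy']],[0,0,1]])
    return K,cv2.Rodrigues(np.array(m['rvec'],float))[0],np.array(m['tvec'],float).ravel()
def ray(n,uv,z):
    K,R,t=cam(n); d=R.T@np.linalg.inv(K)@[uv[0],uv[1],1]; c=-R.T@t
    return c+d*(z-c[2])/d[2]
def cloud(n,D):
    K,R,t=cam(n); v,u=np.mgrid[:D.shape[0],:D.shape[1]]
    P=np.stack([(u-K[0,2])/K[0,0]*D,(v-K[1,2])/K[1,1]*D,D],-1)
    return (P-t)@R
def proj(n,p):
    K,R,t=cam(n); q=K@(R@np.array(p)+t); return q[:2]/q[2]
E
python3 - <<'E'
from h import *
s=manip.state(); print(s)
for n in('top','side'):
    I,D=camera(n); cv2.imwrite(f'pics/{n}0.png',I); np.savez(f'{n}0.npz',I=I,D=D)
    K,R,t=cam(n); print(n,K[0,0],-R.T@t,R[2])
E
```

```text
{'t': 0.0, 'joint_pos': array([ 1.11300927e+00,  3.42772560e-01,  1.52505387e+00, -1.57277712e-05,
        1.27539454e+00, -1.45987089e-01]), 'joint_vel': array([-0.00123275,  0.00067804, -0.00034553,  0.00042601, -0.0024699 ,
        0.00077665]), 'tau': array([ 1.71970492e-03, -4.33695495e+01, -2.46006203e+01, -1.00471175e-05,
        8.01317976e-03,  2.89544585e-05]), 'tcp_pos': array([0.16082962, 0.49928119, 0.20708727]), 'ee_rot': array([-4.87712464e-01, -3.10302812e+00,  2.44875070e-03]), 'ft_force': array([-0.80557443, -0.17388468, -0.24167713]), 'moment': array([ 0.08112149, -0.02445656,  0.01603023]), 'grasp_force': 0.0, 'width': 1.0015653692830853}
top 487.38675495632873 [ 0.41055785 -0.00695726  1.13120128] [ 0.12824216  0.01115377 -0.99168016]
side 546.4637976200122 [0.44970147 0.89062653 0.95942629] [ 0.06233217 -0.6914518  -0.71972849]
```

View pics/top0.png

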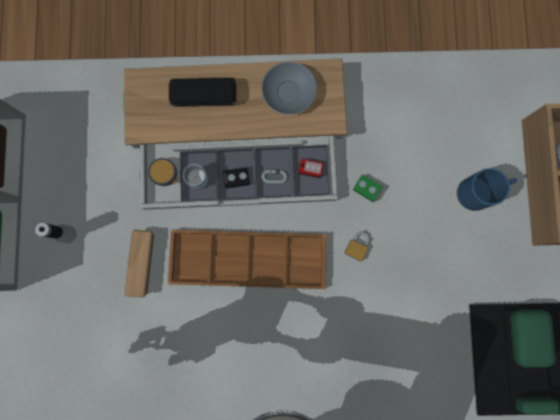

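View pics/side0.png

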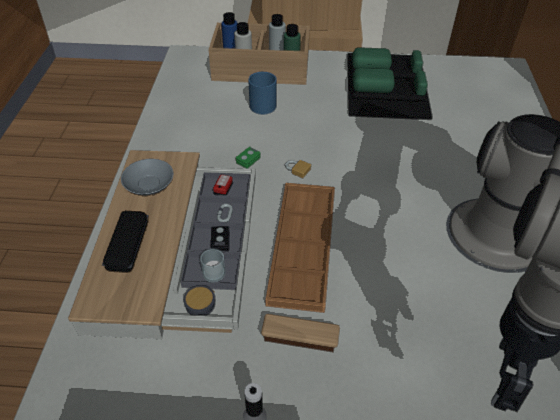

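The top view shows +x up and +y left. Candidates by top pixel:
- **Key box:** black one in its bin (237,177). The green look-alike on the bench (369,188) and the black case on the deck (203,92) are not it.
- **Carabiner:** (274,177). The padlock shackle at (362,240) is not it.
- **Bike light:** red, (312,168).
- **Jar:** (194,176). The blue mug (490,188) and the bowl (289,90) are not it.

The left-to-right order is jar, key box, carabiner, light. Next is one close crop to check this, plus measurements.

```bash
python3 - <<'E'
from h import *
T=np.load('top0.npz'); S=np.load('side0.npz')
I=T['I']; cv2.imwrite('pics/crop.png',cv2.resize(I[135:295,125:345],None,fx=3.6,fy=3.6,interpolation=cv2.INTER_CUBIC))
P=cloud('top',T['D']); Q=cloud('side',S['D'])
for nm,(u,v) in dict(jarflr=(194,176),jarbinfl=(185,195),key=(237,182),keybinfl=(230,195),carb=(274,181),carbfl=(274,195),light=(312,160),lightfl=(320,190),wells=(190,258),w2=(231,258),w3=(269,259),w4=(305,260),bench=(240,220),tin=(162,172)).items(): print(nm,P[v,u].round(4))
print('side')
for nm,(u,v) in dict(key=(213,238),keybinfl=(221,256),carbfl=(225,222),light=(224,185),w1=(298,285),w2=(300,255),w4=(308,205)).items(): print(nm,Q[v,u].round(4))
E
```

```text
jarflr [0.64   0.1906 0.0413]
jarbinfl [0.6004 0.2155 0.0183]
key [0.6244 0.0927 0.0387]
keybinfl [0.5977 0.1108 0.021 ]
carb [0.6275 0.0084 0.0256]
carbfl [0.5966 0.0092 0.0147]
light [ 0.6721 -0.0798  0.0379]
lightfl [ 0.6062 -0.0979  0.0138]
wells [0.455  0.2057 0.0064]
w2 [0.4532 0.1112 0.0048]
w3 [0.4491 0.0235 0.0089]
w4 [ 0.4453 -0.0592  0.0039]
bench [ 0.5422  0.0905 -0.0059]
tin [0.6509 0.2639 0.0415]
side
key [0.6516 0.1046 0.0385]
keybinfl [0.6223 0.1704 0.0586]
carbfl [0.6328 0.0497 0.0333]
light [ 0.6512 -0.0645  0.0414]
w1 [0.4565 0.1924 0.0037]
w2 [0.4561 0.1089 0.003 ]
w4 [ 0.4441 -0.0515  0.0015]
```

View pics/crop.png

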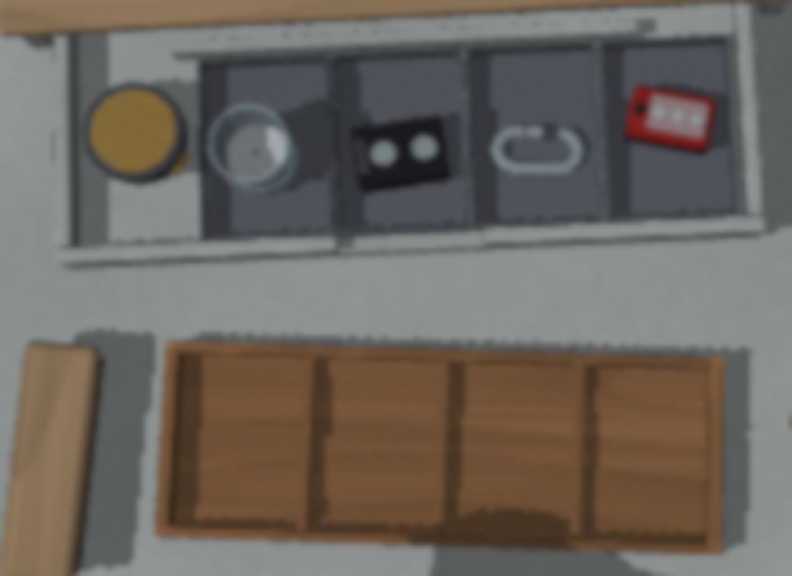

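The crop confirms the choice: jar at crop (250,147), black key box (402,153), carabiner (537,150) and red light (672,118). The tray and caddy are slightly yawed. Now I'll fit them.

```bash
cat > fit.py <<'E'
from h import *
import sys
def fit(n,mask,z,big=True):
    c=max(cv2.findContours(mask.astype(np.uint8),0,cv2.CHAIN_APPROX_NONE)[0],key=cv2.contourArea)[:,0]
    W=np.array([ray(n,p,z)[:2] for p in c])*1000
    (cx,cy),(w,h),a=cv2.minAreaRect(W.astype(np.float32))
    if w>h: w,h,a=h,w,a-90
    a=(a+90)%180-90   # rotation of short axis from x
    return np.round([cx,cy,w,h,a],1)
def box(m,u0,u1,v0,v1):
    o=np.zeros_like(m); o[v0:v1,u0:u1]=m[v0:v1,u0:u1]; return o
E
python3 - <<'E'
from fit import *
for n,B in dict(top=dict(key=(222,253,165,190),carb=(258,292,167,186),light=(296,327,155,180),cad=(160,335,222,295),green=(350,390,170,205)),
                side=dict(key=(208,232,225,252),carb=(214,236,203,223),light=(210,236,172,196),cad=(262,340,180,312),green=(230,265,140,170))).items():
    d=np.load(n+'0.npz'); I=d['I'].astype(int); P=cloud(n,d['D']); H=cv2.cvtColor(d['I'],cv2.COLOR_BGR2HSV)
    b,g,r=I[...,0],I[...,1],I[...,2]; V=I.max(2)
    M=dict(key=(V<45),carb=(I.min(2)>105),light=(r>2*g)&(r>80),cad=(r>1.5*b)&(H[...,0]<14)&(r>50),green=(g>1.5*r)&(g>60))
    Z=dict(key=.041,carb=.022,light=.040,cad=.024,green=.02)
    for k,bx in B.items():
        m=box(M[k],*bx); zz=P[...,2][m]
        print(n,k,m.sum(),fit(n,m,Z[k]),'z med',np.median(zz).round(4))
    # wells, tray floors
d=np.load('top0.npz');P=cloud('top',d['D']);x,y,z=np.moveaxis(P,-1,0)
for nm,X in dict(binfloor=(.595,.612),well=(.42,.48)).items():
    for y0 in(.19,.105,.02,-.065):
        m=(x>X[0])&(x<X[1])&(abs(y-y0)<.02); print(nm,y0,np.median(z[m]).round(4),end=' ')
# bins: dark grey-blue region
I=d['I'].astype(int); m=(I.max(2)<105)&(I[...,0]>I[...,2]+3); m=box(m,178,332,145,205); print('\nbins',fit('top',cv2.morphologyEx(m.astype(np.uint8),cv2.MORPH_CLOSE,np.ones((9,9))),.025))
# jar: rim points
for n,u,v in(('top',(180,210),(160,193)),('side',(198,226),(245,285))):
    d=np.load(n+'0.npz');P=cloud(n,d['D'])[v[0]:v[1],u[0]:u[1]].reshape(-1,3);q=P[P[:,2]>.05];print(n,'jar hi',len(q),q.min(0).round(3),q.max(0).round(3),np.median(q,0).round(3))
g=cv2.cvtColor(np.load('side0.npz')['I'][160:330,160:270],cv2.COLOR_BGR2RGB)[...,::-1]
cv2.imwrite('pics/sidecrop.png',cv2.resize(np.ascontiguousarray(g),None,fx=3.5,fy=3.5,interpolation=cv2.INTER_CUBIC))
E
```

```text
top key 277 [634.6  94.6  40.9  57.6   5.6] z med 0.0405
top carb 85 [638.8   9.4  26.   53.3  -1.3] z med 0.0254
top light 125 [652.5 -75.4  31.8  52.6 -19.5] z med 0.0425
top cad 1949 [421.6  36.4  27.2  31.2  70.6] z med 0.0073
top green 348 [ 607.5 -207.7   41.4   56.1  -33.6] z med 0.0221
side key 315 [636.4 105.1  41.1  71.7   6.8] z med 0.0385
side carb 92 [639.9   8.8  28.   57.1  -5.1] z med 0.0235
side light 133 [657.4 -69.   34.9  59.6 -10. ] z med 0.0403
side cad 2144 [416.8 164.4  40.4  41.1 -89.2] z med 0.0056
side green 271 [ 609.2 -198.2   50.6   71.1  -32.1] z med 0.0195
binfloor 0.19 0.018 binfloor 0.105 0.0179 binfloor 0.02 0.0175 binfloor -0.065 0.0182 well 0.19 0.0064 well 0.105 0.0063 well 0.02 0.0061 well -0.065 0.0058 
bins [644.1  54.  135.7 353.5   1.2]
top jar hi 200 [ 0.411 -0.007  0.05 ] [0.661 0.212 1.131] [0.637 0.186 0.07 ]
side jar hi 358 [0.45  0.161 0.05 ] [0.663 0.891 0.959] [0.638 0.191 0.063]
```

View pics/sidecrop.png

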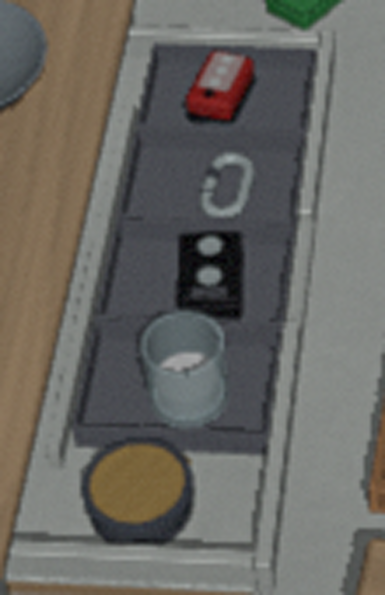

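The side crop shows the same order: light (220,85), carabiner (228,183), key box (211,273) and jar rim (183,345). Next are the caddy corners, the jar rim in both views, and the light's angle.

```bash
python3 - <<'E'
from fit import *
C=lambda p:(125+(p[0]+.5)/3.6-.5,135+(p[1]+.5)/3.6-.5)
c=np.array([ray('top',C(p),.024)[:2] for p in((168,342),(722,357),(722,550),(157,535))])*1e3
print('caddy',c.round(1).tolist(),c.mean(0),np.degrees(np.arctan2(-(c[0]-c[1])[0],(c[0]-c[1])[1])),np.degrees(np.arctan2(-(c[3]-c[2])[0],(c[3]-c[2])[1])))
print('jar top',ray('top',C((251,146)),.073),'side',ray('side',(212.3,258.6),.073))
b=np.array([ray('top',C(p),.038)[:2] for p in((58,258),(765,225),(745,5),(200,55),(733,38))])*1e3
print('tray',b.round(1).tolist(), np.degrees(np.arctan2(-(b[0]-b[1])[0],(b[0]-b[1])[1])))
I=np.load('top0.npz')['I'].astype(int); r=I[...,2];g=I[...,1]
m=box(((r>1.6*g)&(r>60)).astype(np.uint8),296,330,152,182)
m=cv2.morphologyEx(m,cv2.MORPH_CLOSE,np.ones((7,7)))
cn=max(cv2.findContours(m,0,cv2.CHAIN_APPROX_NONE)[0],key=cv2.contourArea)[:,0]
h=cv2.convexHull(cn);f=np.zeros_like(m);cv2.fillConvexPoly(f,h,1)
v,u=np.nonzero(f);W=np.array([ray('top',p,.042)[:2] for p in zip(u,v)])*1e3
w,E=np.linalg.eigh(np.cov(W.T));e=E[:,1]*np.sign(E[1,1]);print('light',len(W),W.mean(0),np.sqrt(12*w),np.degrees(np.arctan2(-e[0],e[1])),fit('top',f,.042))
s=manip.state();R=cv2.Rodrigues(s['ee_rot'])[0];print(s['tcp_pos'],R.round(3).tolist())
E
```

```text
caddy [[519.8, 245.4], [503.1, -105.7], [382.6, -101.8], [398.5, 251.3]] [451.01055728  72.3014718 ] -2.7279616512454936 -2.5906017906632655
jar top [0.63512856 0.1840194  0.073     ] side [0.63656269 0.19018642 0.073     ]
tray [[573.2, 312.4], [584.7, -134.2], [727.5, -126.5], [702.7, 223.2], [706.0, -118.1]] 1.4779878400615147
light 387 [653.90991517 -75.90019746] [36.65156043 54.57454863] -10.45025487504518 [654.  -75.6  37.9  56.2 -12.9]
[0.16084685 0.49935304 0.20719713] [[-0.952, 0.307, -0.001], [0.307, 0.952, -0.001], [0.0, -0.001, -1.0]]
```

>>> {"api": "step_arm", "payload": {"grip": [0.4, 0.4, 0.4, 0.4, 0.4, 0.4, 0.4, 0.4, 0.4, 0.4], "xyz": [[-575, -239, 60], [-575, -239, 60], [-575, -239, 60], [-575, -239, 60], [-575, -239, 60], [-575, -239, 60], [-575, -239, 60], [-575, -239, 60], [-575, -239, 60], [-575, -239, 60]], "roll": [1.16, 1.16, 1.16, 1.16, 1.16, 1.16, 1.16, 1.16, 1.16, 1.16], "grip_force": 40}}

```text
t: 1.1
tcp_pos: [0.541, 0.1752, 0.1593]
ee_rot: [-2.109, -2.328, 0.001]
ft_force: [1.1, 0.9, -0.0]
width: 0.701
grasp_force: 0.0
```

```bash
cat > go.py <<'E'
from h import *
import sys
# usage: go.py x y z phi (mm, deg): shift in tool axes from here
x,y,z,f=map(float,sys.argv[1:5]); s=manip.state(); R=cv2.Rodrigues(s['ee_rot'])[0]; p=s['tcp_pos']*1e3
now=np.degrees(np.arctan2(R[1,1],R[0,1])); d=R.T@(np.array([x,y,z])-p)
roll=np.radians((now-f+90)%180-90)
print('t',round(s['t'],2),'p',p.round(1),'phi',round(now,1),'tilt',np.degrees(np.arccos(-R[2,2])).round(2),'F',s['ft_force'].round(1),'w',round(s['width']*85,1),'gf',round(s['grasp_force'],1),'q',s['joint_pos'].round(2))
print('shift',d.round(1),'roll',roll.round(3))
E
python3 go.py 635 95 100 5.6
```

```text
t 1.1 p [541.  175.2 159.3] phi 5.7 tilt 0.04 F [ 1.1  0.9 -0. ] w 59.6 gf 0.0 q [0.18 0.46 1.47 0.   1.2  0.08]
shift [-89.1  85.7  59.2] roll 0.001
```

>>> {"api": "step_arm", "payload": {"grip": [0.4, 0.4, 0.4, 0.4, 0.4], "xyz": [[-89, 86, 59], [-89, 86, 59], [-89, 86, 59], [-89, 86, 59], [-89, 86, 59]], "roll": [0, 0, 0, 0, 0]}}

```text
t: 1.6
tcp_pos: [0.6337, 0.0964, 0.0996]
ee_rot: [-2.109, -2.326, 0.002]
ft_force: [0.3, 0.6, 0.5]
width: 0.7
grasp_force: 0.0
```

```bash
python3 go.py 635 95 22 5.6; python3 - <<'E'
from h import *
I,D=camera('side'); a=cv2.resize(I[130:330,130:330],None,fx=3,fy=3,interpolation=cv2.INTER_CUBIC); cv2.imwrite('pics/s1.png',a)
E
```

```text
t 1.6 p [633.7  96.4  99.6] phi 5.6 tilt 0.15 F [0.3 0.6 0.5] w 59.5 gf 0.0 q [ 0.03  0.65  1.32  0.    1.18 -0.07]
shift [-1.5  1.4 77.6] roll -0.0
```

View pics/s1.png

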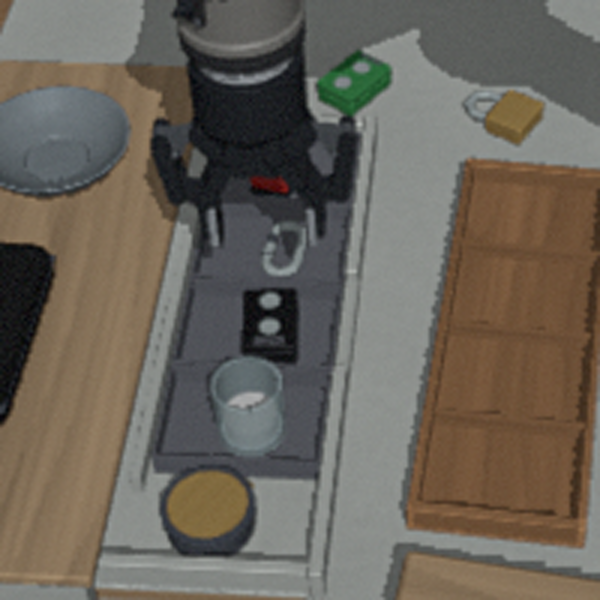

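The gripper stands above the key box, with tips at (215,245) and (315,240) in the crop and clear of the deck.

>>> {"api": "step_arm", "payload": {"grip": [0.4, 0.4, 0.4, 0.4, 0.4, -0.4, -0.4, -0.4, -0.4, -0.4], "xyz": [[-1, 1, 30], [-1, 1, 60], [-1, 1, 79], [-1, 1, 79], [-1, 1, 79], [-1, 1, 79], [-1, 1, 79], [-1, 1, 79], [-1, 1, 79], [-1, 1, 79]], "roll": [0, 0, 0, 0, 0, 0, 0, 0, 0, 0]}}

```text
t: 2.65
tcp_pos: [0.6354, 0.0959, 0.0221]
ee_rot: [2.109, 2.328, 0.0]
ft_force: [-0.9, 0.0, -0.7]
width: 0.301
grasp_force: 0.0
```

```bash
python3 go.py 453 115 120 -2.7
```

```text
t 2.65 p [635.4  95.9  22.1] phi 5.7 tilt 0.02 F [-0.9  0.  -0.7] w 25.6 gf 0.0 q [ 0.03  0.74  1.39  0.    1.02 -0.07]
shift [  37.  -179.6  -98. ] roll 0.146
```

```bash
python3 - <<'E'
from h import *
I,D=camera('side'); J,E=camera('top')
a=cv2.resize(I[180:300,170:270],(500,600),interpolation=cv2.INTER_CUBIC); cv2.imwrite('pics/s2.png',a)
E
```

```text
(no output)
```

View pics/s2.png

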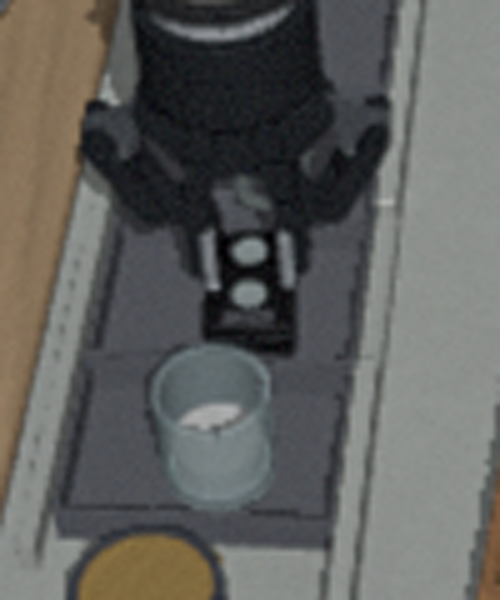

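The crop shows the pads at (208,262) and (288,262), narrower than the lid (205–297), so they seem to have closed above it. I'll check the pad heights by depth.

```bash
python3 - <<'E'
from h import *
I,D=camera('side'); P=cloud('side',D)*1e3
for u in(211,212,219,220,226,227,228):
  print(u,[P[v,u].round(0).astype(int).tolist() for v in(228,231,234,237,240,243)])
J,E=camera('top'); Q=cloud('top',E)*1e3
m=(abs(Q[...,1]-95)<60)&(abs(Q[...,0]-635)<60)&(Q[...,2]>30)&(Q[...,2]<60); print(m.sum())
s=manip.state(); print(s['ft_force'],s['tcp_pos'])
E
```

```text
211 [[652, 111, 78], [653, 110, 68], [654, 109, 57], [656, 103, 39], [655, 112, 40], [655, 115, 34]]
212 [[650, 109, 77], [650, 111, 70], [651, 111, 59], [652, 109, 47], [653, 112, 40], [652, 119, 38]]
219 [[642, 75, 40], [641, 84, 39], [640, 93, 40], [639, 100, 38], [638, 108, 37], [636, 120, 40]]
220 [[640, 75, 40], [639, 83, 39], [638, 91, 38], [636, 101, 39], [635, 111, 41], [633, 120, 41]]
226 [[620, 107, 77], [620, 108, 69], [621, 108, 58], [621, 108, 48], [621, 111, 42], [621, 116, 37]]
227 [[617, 108, 78], [618, 109, 70], [618, 109, 60], [619, 106, 47], [619, 112, 44], [618, 117, 38]]
228 [[615, 106, 77], [615, 108, 69], [616, 107, 58], [618, 104, 45], [618, 107, 38], [616, 116, 38]]
78
[ 0.21622399  1.0591096  -0.46304936] [0.63531436 0.0959106  0.02177271]
```

The depth shows the pads ending at z≈43 mm while the TCP reads 22. So the tips stand about 20 mm behind the stated TCP at this opening, and the grip closed just above the lid. I'll open and go lower gently, watching the force.

>>> {"api": "step_arm", "payload": {"grip": [0.4, 0.4, 0.4, 0.4, 0.4, 0.4, 0.4], "xyz": [[0, 0, -2], [0, 0, -2], [0, 0, -2], [0, 0, 3], [0, 0, 6], [0, 0, 8], [0, 0, 8]], "roll": [0, 0, 0, 0, 0, 0, 0]}}

```text
t: 3.55
tcp_pos: [0.635, 0.0959, 0.0132]
ee_rot: [-2.108, -2.328, 0.001]
ft_force: [0.5, -0.5, 0.1]
width: 0.702
grasp_force: 0.0
```

```bash
python3 - <<'E'
from h import *
I,D=camera('side'); P=cloud('side',D)*1e3
m=(abs(P[...,1]-95)<22)&(P[...,2]>15)&(P[...,2]<75)&(((abs(P[...,0]-668)<14))|((abs(P[...,0]-602)<14)))
v,u=np.nonzero(m)
for a in (1,-1):
  k=m&((P[...,0]-635)*a>0)&(abs(P[...,1]-105)<5); q=P[k]; print(a,len(q),q[np.argsort(q[:,2])][::4].round(0).astype(int).tolist())
cv2.imwrite('pics/s3.png',cv2.resize(I[180:300,170:270],(500,600),interpolation=cv2.INTER_CUBIC))
print(manip.state()['ft_force'],manip.state()['tcp_pos'])
E
```

```text
1 64 [[681, 105, 15], [679, 105, 15], [674, 108, 16], [675, 109, 17], [672, 100, 18], [664, 107, 19], [678, 103, 20], [667, 107, 40], [675, 107, 46], [668, 110, 50], [670, 109, 52], [674, 110, 59], [674, 107, 63], [676, 106, 65], [677, 108, 67], [672, 109, 72]]
-1 68 [[596, 110, 15], [610, 105, 16], [599, 105, 16], [596, 105, 17], [595, 102, 17], [596, 109, 18], [603, 102, 20], [600, 103, 45], [603, 108, 47], [599, 103, 52], [601, 103, 55], [595, 102, 58], [601, 104, 62], [597, 102, 64], [598, 108, 67], [592, 100, 69], [598, 107, 72]]
[0.29830888 0.2611346  0.13145109] [0.63515402 0.09594943 0.01351238]
```

View pics/s3.png

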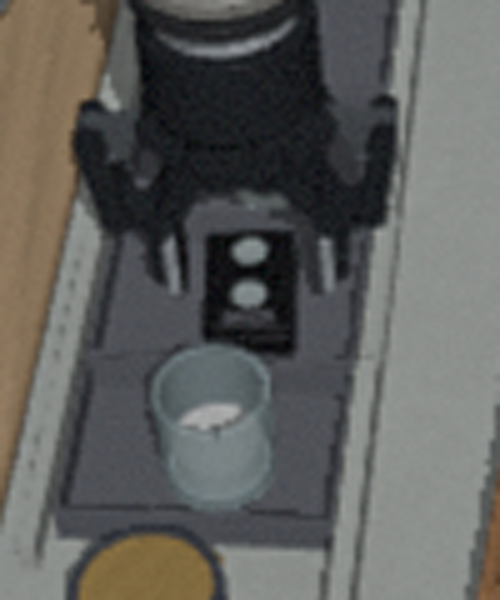

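Tips at (175,290) and (325,290) straddle the box but sit at about its lid height (z≈42 at TCP 13). Before going lower I'll check the knuckle clearance.

```bash
python3 - <<'E'
from h import *
I,D=camera('side'); P=cloud('side',D)*1e3
k=(I.max(2)<60)&(P[...,1]<135)&(P[...,1]>50)&(P[...,2]>44)&(P[...,2]<180)
q=P[k]
for z in range(45,150,10):
  s=q[(q[:,2]>=z)&(q[:,2]<z+10)]
  if len(s): print(z,len(s),np.percentile(s[:,0],[3,97]).round(0),np.percentile(s[:,1],[5,95]).round(0))
E
```

```text
45 51 [-14. 676.] [ 52. 108.]
55 51 [ -3. 678.] [ 51. 111.]
65 62 [ -6. 677.] [ 52. 108.]
75 73 [  2. 794.] [ 52. 126.]
85 227 [ 11. 795.] [ 55. 119.]
95 418 [ 23. 848.] [ 59. 132.]
105 278 [ 21. 837.] [ 55. 130.]
115 167 [ 22. 697.] [ 53. 118.]
125 175 [ 31. 697.] [ 53. 118.]
135 234 [ 41. 700.] [ 55. 119.]
145 75 [576. 698.] [ 89. 114.]
```

>>> {"api": "step_arm", "payload": {"grip": [0.25, 0.25, 0.25, 0.25, 0.25], "xyz": [[0, 0, 4], [0, 0, 8], [0, 0, 12], [0, 0, 12], [0, 0, 12]], "roll": [0, 0, 0, 0, 0]}}

```text
t: 4.15
tcp_pos: [0.6352, 0.096, 0.0016]
ee_rot: [-2.109, -2.328, 0.0]
ft_force: [0.1, -0.5, 0.1]
width: 0.624
grasp_force: 0.0
```

>>> {"api": "step_arm", "payload": {"grip": [-0.4, -0.4, -0.4, -0.4, -0.4], "xyz": [[0, 0, 0], [0, 0, 0], [0, 0, 0], [0, 0, 0], [0, 0, 0]], "roll": [0, 0, 0, 0, 0]}}

```text
t: 4.65
tcp_pos: [0.6357, 0.096, 0.0023]
ee_rot: [2.108, 2.328, 0.001]
ft_force: [-1.2, 0.2, 4.1]
width: 0.459
grasp_force: 42.3
```

```bash
python3 go.py 453 115 110 -2.7
```

```text
t 4.65 p [635.7  96.    2.3] phi 5.7 tilt 0.05 F [-1.2  0.2  4.1] w 39.0 gf 42.3 q [ 0.03  0.76  1.4   0.    0.98 -0.07]
shift [  37.  -179.8 -107.9] roll 0.146
```

Gripped (39 mm, 42 N). Lift, then carry.

>>> {"api": "step_arm", "payload": {"grip": [-0.4, -0.4, -0.4, -0.4, -0.4, -0.4, -0.4, -0.4, -0.4, -0.4], "xyz": [[0, 0, -30], [0, 0, -70], [0, 0, -98], [37, -180, -98], [37, -180, -98], [37, -180, -98], [37, -180, -98], [37, -180, -98], [37, -180, -98], [37, -180, -98]], "roll": [0, 0, 0, 0.146, 0.146, 0.146, 0.146, 0.146, 0.146, 0.146]}}

```text
t: 5.65
tcp_pos: [0.454, 0.1149, 0.1]
ee_rot: [2.273, 2.168, 0.002]
ft_force: [0.6, -0.9, -1.2]
width: 0.461
grasp_force: 41.9
```

```bash
python3 go.py 453 115 -8 -2.7;  python3 - <<'E'
from h import *
I,D=camera('side'); P=cloud('side',D)*1e3
cv2.imwrite('pics/s4.png',cv2.resize(I[130:330,200:360],(480,600),interpolation=cv2.INTER_CUBIC))
E
```

```text
t 5.65 p [454.  114.9 100. ] phi -2.7 tilt 0.09 F [ 0.6 -0.9 -1.2] w 39.2 gf 41.9 q [ 0.08  0.36  1.83 -0.    0.95  0.13]
shift [  0.   -1.2 108. ] roll -0.0
```

View pics/s4.png

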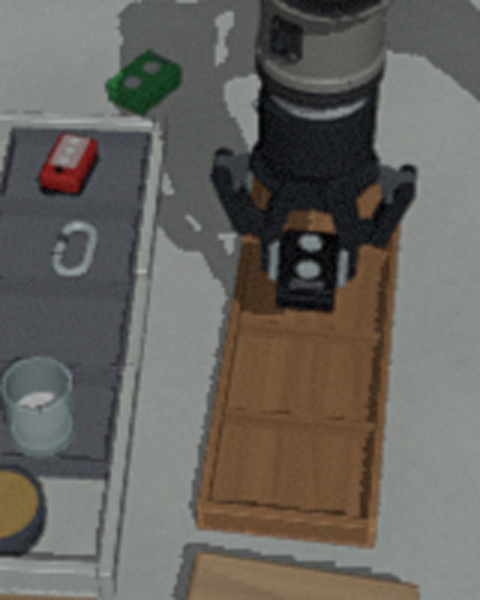

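The box is held level over the caddy at (308,275). Lower it into the second well from the left.

>>> {"api": "step_arm", "payload": {"grip": [-0.4, -0.4, -0.4, -0.4, -0.4, -0.4], "xyz": [[0, -1, 40], [0, -1, 80], [0, -1, 100], [0, -1, 107], [0, -1, 110], [0, -1, 110]], "roll": [0, 0, 0, 0, 0, 0]}}

```text
t: 6.3
tcp_pos: [0.4524, 0.1149, -0.0095]
ee_rot: [2.273, 2.168, 0.001]
ft_force: [0.2, 0.0, -1.2]
width: 0.455
grasp_force: 42.0
```

>>> {"api": "step_arm", "payload": {"grip": [0.2, 0.2, 0.2, 0.2, 0.2, 0.2, 0.2], "xyz": [[0, 0, 0], [0, 0, 0], [0, 0, 0], [0, 0, -40], [0, 0, -80], [0, 0, -110], [0, 0, -110]], "roll": [0, 0, 0, 0, 0, 0, 0]}}

```text
t: 7.0
tcp_pos: [0.4544, 0.1153, 0.1039]
ee_rot: [2.269, 2.165, 0.011]
ft_force: [0.7, -0.3, -0.1]
width: 0.6
grasp_force: 0.0
```

```bash
python3 go.py 639 9 80 -1.5
```

```text
t 7.0 p [454.4 115.3 103.9] phi -2.7 tilt 0.5 F [ 0.7 -0.3 -0.1] w 51.0 gf 0.0 q [0.08 0.36 1.83 0.   0.95 0.13]
shift [-97.6 189.1  25.4] roll -0.021
```

>>> {"api": "step_arm", "payload": {"grip": [0.05, 0.05, 0.05, 0.05, 0.05, 0.05, 0.05, 0.05, 0.05, 0.05], "xyz": [[-97, 189, 0], [-97, 189, 0], [-97, 189, 0], [-97, 189, 0], [-97, 189, 0], [-97, 189, 30], [-97, 189, 60], [-97, 189, 90], [-97, 189, 95], [-97, 189, 95]], "roll": [0, 0, 0, 0, 0, 0, 0, 0, 0, 0]}}

```text
t: 8.0
tcp_pos: [0.635, 0.0093, 0.0036]
ee_rot: [-2.271, -2.167, 0.003]
ft_force: [0.7, -0.0, 1.2]
width: 0.524
grasp_force: 0.0
```

```bash
python3 go.py 639 9 0 -1.5; python3 - <<'E'
from h import *
I,D=camera('side'); P=cloud('side',D)*1e3
cv2.imwrite('pics/s5.png',cv2.resize(I[150:260,170:270],(545,600),interpolation=cv2.INTER_CUBIC))
E
```

```text
t 8.0 p [635.    9.3   3.6] phi -2.7 tilt 0.16 F [ 0.7 -0.   1.2] w 44.5 gf 0.0 q [-0.11  0.75  1.42  0.    0.97 -0.06]
shift [-0.2  4.1  3.6] roll -0.021
```

View pics/s5.png

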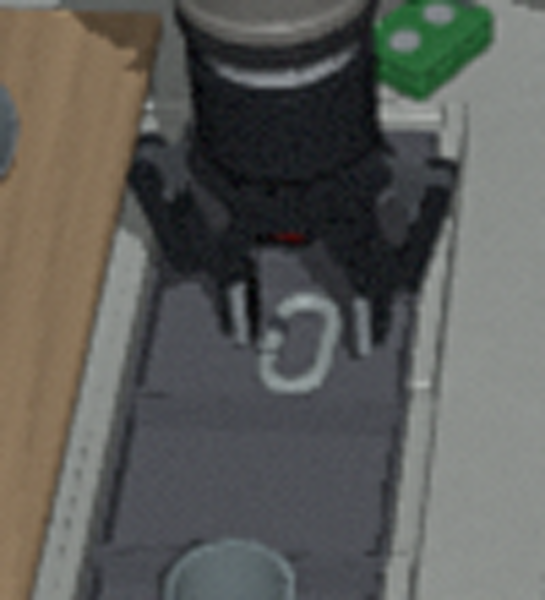

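Tips at (240,345) and (362,350) straddle the carabiner, centred at about (300,340). Feel downward for the floor.

>>> {"api": "step_arm", "payload": {"grip": [-0.05, -0.05, -0.05, -0.05], "xyz": [[0, 3, 2], [0, 3, 4], [0, 3, 5], [0, 3, 5]], "roll": [0, 0, 0, 0]}}

```text
t: 8.45
tcp_pos: [0.6389, 0.0092, 0.0002]
ee_rot: [2.273, 2.168, 0.001]
ft_force: [0.8, 0.0, -0.5]
width: 0.477
grasp_force: 0.0
```

>>> {"api": "step_arm", "payload": {"grip": [-0.05, -0.05, -0.05], "xyz": [[0, 0, 2], [0, 0, 3], [0, 0, 3]], "roll": [0, 0, 0]}}

```text
t: 8.75
tcp_pos: [0.6386, 0.0092, -0.0033]
ee_rot: [-2.273, -2.168, 0.0]
ft_force: [0.4, -0.2, -0.2]
width: 0.475
grasp_force: 0.0
```

>>> {"api": "step_arm", "payload": {"grip": [-0.05, -0.05, -0.05], "xyz": [[0, 0, 2], [0, 0, 3], [0, 0, 3]], "roll": [0, 0, 0]}}

```text
t: 9.05
tcp_pos: [0.6386, 0.0091, -0.0064]
ee_rot: [-2.273, -2.168, 0.0]
ft_force: [-0.3, -0.5, -0.8]
width: 0.471
grasp_force: 0.0
```

>>> {"api": "step_arm", "payload": {"grip": [-0.05, -0.05, -0.05], "xyz": [[0, 0, 1], [0, 0, 2], [0, 0, 2]], "roll": [0, 0, 0]}}

```text
t: 9.35
tcp_pos: [0.6389, 0.0091, -0.007]
ee_rot: [2.273, 2.169, 0.001]
ft_force: [-2.9, -0.7, 6.8]
width: 0.474
grasp_force: 3.7
```

Floor contact at TCP z≈-6.5. Raise 3 mm and close.

>>> {"api": "step_arm", "payload": {"grip": [-0.05, -0.4, -0.4, -0.4, -0.4, -0.4], "xyz": [[0, 0, -3.5], [0, 0, -3.5], [0, 0, -3.5], [0, 0, -3.5], [0, 0, -3.5], [0, 0, -3.5]], "roll": [0, 0, 0, 0, 0, 0]}}

```text
t: 9.95
tcp_pos: [0.6393, 0.0091, -0.0037]
ee_rot: [2.272, 2.168, 0.001]
ft_force: [-0.9, 1.2, 5.8]
width: 0.35
grasp_force: 39.1
```

```bash
python3 go.py 449 29 100 -2.7
```

```text
t 9.95 p [639.3   9.1  -3.7] phi -2.7 tilt 0.08 F [-0.9  1.2  5.8] w 29.8 gf 39.1 q [-0.11  0.76  1.42  0.    0.96 -0.06]
shift [  10.9 -190.9 -103.9] roll 0.0
```

>>> {"api": "step_arm", "payload": {"grip": [-0.4, -0.4, -0.4, -0.4, -0.4, -0.4, -0.4, -0.4, -0.4, -0.4], "xyz": [[0, 0, -15], [0, 0, -55], [0, 0, -90], [11, -191, -90], [11, -191, -90], [11, -191, -90], [11, -191, -90], [11, -191, -90], [11, -191, -90], [11, -191, -90]], "roll": [0, 0, 0, 0, 0, 0, 0, 0, 0, 0]}}

```text
t: 10.95
tcp_pos: [0.4504, 0.0288, 0.0862]
ee_rot: [2.272, 2.167, 0.003]
ft_force: [0.5, 0.9, 0.3]
width: 0.352
grasp_force: 39.9
```

```bash
python3 go.py 449 29 -15 -2.7;  python3 - <<'E'
from h import *
I,D=camera('side')
cv2.imwrite('pics/s6.png',cv2.resize(I[130:330,200:360],(480,600),interpolation=cv2.INTER_CUBIC))
E
```

```text
t 10.95 p [450.4  28.8  86.2] phi -2.7 tilt 0.17 F [0.5 0.9 0.3] w 29.9 gf 39.9 q [-0.11  0.36  1.89  0.    0.89 -0.06]
shift [ 1.000e-01 -1.700e+00  1.012e+02] roll 0.0
```

View pics/s6.png

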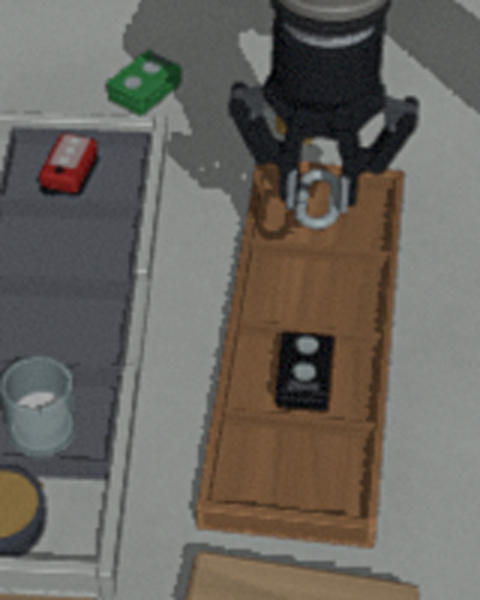

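The key box sits flat in the second well at (305,370). The carabiner is held level at (318,200). Lower it and release.

>>> {"api": "step_arm", "payload": {"grip": [-0.4, -0.4, -0.4, -0.4, -0.4, -0.4, -0.4], "xyz": [[0, -1, 40], [0, -1, 80], [0, -1, 92], [0, -1, 98], [0, -1, 101], [0, -1, 101], [0, -1, 101]], "roll": [0, 0, 0, 0, 0, 0, 0]}}

```text
t: 11.7
tcp_pos: [0.4487, 0.029, -0.015]
ee_rot: [2.272, 2.168, 0.002]
ft_force: [-0.3, 0.6, -0.1]
width: 0.344
grasp_force: 39.9
```

>>> {"api": "step_arm", "payload": {"grip": [0.1, 0.1, 0.1, 0.1, 0.1, 0.1, 0.1], "xyz": [[0, 0, 0], [0, 0, 0], [0, 0, 0], [0, 0, -40], [0, 0, -80], [0, 0, -110], [0, 0, -110]], "roll": [0, 0, 0, 0, 0, 0, 0]}}

```text
t: 12.4
tcp_pos: [0.4502, 0.0289, 0.0981]
ee_rot: [2.268, 2.164, 0.009]
ft_force: [0.6, 0.8, 0.7]
width: 0.553
grasp_force: 0.0
```

```bash
python3 go.py 653 -75.5 80 -10.5
```

```text
t 12.4 p [450.2  28.9  98.1] phi -2.7 tilt 0.48 F [0.6 0.8 0.7] w 47.0 gf 0.0 q [-0.11  0.34  1.88  0.    0.92 -0.06]
shift [-94.8 207.3  19.9] roll 0.136
```

>>> {"api": "step_arm", "payload": {"grip": [0.2, 0.2, 0.2, 0.2, 0.2, 0.2, 0.2, 0.2, 0.2, 0.2], "xyz": [[-95, 206, 0], [-95, 206, 0], [-95, 206, 0], [-95, 206, 0], [-95, 206, 0], [-95, 206, 0], [-95, 206, 20], [-95, 206, 50], [-95, 206, 50], [-95, 206, 50]], "roll": [0.136, 0.136, 0.136, 0.136, 0.136, 0.136, 0.136, 0.136, 0.136, 0.136]}}

```text
t: 13.4
tcp_pos: [0.6479, -0.0749, 0.0439]
ee_rot: [-2.413, -2.008, 0.002]
ft_force: [0.3, -0.4, 0.2]
width: 0.601
grasp_force: 0.0
```

```bash
python3 go.py 653 -75.5 2 -10.5;  python3 - <<'E'
from h import *
I,D=camera('side')
cv2.imwrite('pics/s7.png',cv2.resize(I[130:250,170:340],(800,565),interpolation=cv2.INTER_CUBIC))
E
```

```text
t 13.4 p [647.9 -74.9  43.9] phi -10.5 tilt 0.12 F [ 0.3 -0.4  0.2] w 51.1 gf 0.0 q [-0.23  0.73  1.34  0.    1.08 -0.05]
shift [ 0.4  5.2 41.9] roll 0.001
```

View pics/s7.png

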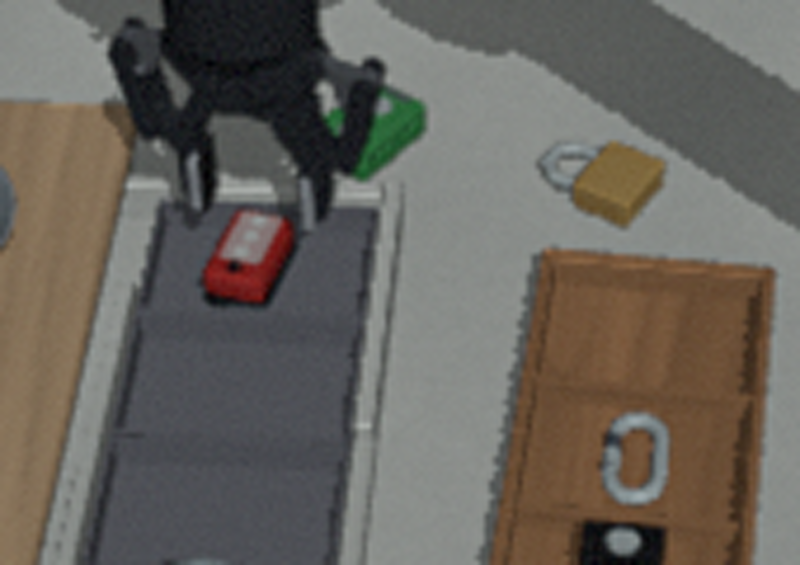

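The carabiner lies flat in the third well at (637,455), and the gripper straddles the light at (248,255). Go down and grip.

>>> {"api": "step_arm", "payload": {"grip": [0.2, 0.2, 0.2, 0.2, -0.4, -0.4, -0.4, -0.4, -0.4, -0.4], "xyz": [[0, 5, 12], [0, 5, 30], [0, 5, 43], [0, 5, 43], [0, 5, 43], [0, 5, 43], [0, 5, 43], [0, 5, 43], [0, 5, 43], [0, 5, 43]], "roll": [0, 0, 0, 0, 0, 0, 0, 0, 0, 0]}}

```text
t: 14.45
tcp_pos: [0.6541, -0.0764, 0.002]
ee_rot: [2.414, 2.009, 0.001]
ft_force: [-1.1, 0.2, 5.2]
width: 0.389
grasp_force: 41.1
```

```bash
python3 go.py 445 -56.5 95 -2.7
```

```text
t 14.45 p [654.1 -76.4   2. ] phi -10.5 tilt 0.06 F [-1.1  0.2  5.2] w 33.1 gf 41.1 q [-0.23  0.78  1.35  0.    1.01 -0.05]
shift [ -18.5 -209.1  -93.2] roll -0.136
```

>>> {"api": "step_arm", "payload": {"grip": [-0.4, -0.4, -0.4, -0.4, -0.4, -0.4, -0.4, -0.4, -0.4, -0.4], "xyz": [[0, 0, -20], [0, 0, -60], [0, 0, -93], [-18, -209, -93], [-18, -209, -93], [-18, -209, -93], [-18, -209, -93], [-18, -209, -93], [-18, -209, -93], [-18, -209, -93]], "roll": [0, 0, 0, -0.136, -0.136, -0.136, -0.136, -0.136, -0.136, -0.136]}}

```text
t: 15.45
tcp_pos: [0.4468, -0.0565, 0.0949]
ee_rot: [2.271, 2.167, 0.002]
ft_force: [1.3, -0.5, -0.6]
width: 0.386
grasp_force: 40.6
```

```bash
python3 go.py 445 -56.5 -9 -2.7
```

```text
t 15.45 p [446.8 -56.5  94.9] phi -2.7 tilt 0.16 F [ 1.3 -0.5 -0.6] w 32.9 gf 40.6 q [-0.3   0.34  1.88  0.    0.91 -0.25]
shift [  0.   -2.1 103.9] roll -0.0
```

>>> {"api": "step_arm", "payload": {"grip": [-0.4, -0.4, -0.4, -0.4, -0.4, -0.4, -0.4], "xyz": [[0, -1, 40], [0, -1, 80], [0, -1, 95], [0, -1, 101], [0, -1, 104], [0, -1, 104], [0, -1, 104]], "roll": [0, 0, 0, 0, 0, 0, 0]}}

```text
t: 16.15
tcp_pos: [0.4452, -0.0563, -0.0089]
ee_rot: [2.272, 2.167, 0.002]
ft_force: [-0.4, 0.0, -0.1]
width: 0.386
grasp_force: 40.6
```

>>> {"api": "step_arm", "payload": {"grip": [0.2, 0.2, 0.2, 0.2, 0.2, 0.2, 0.2, 0.2], "xyz": [[0, 0, 0], [0, 0, 0], [0, 0, 0], [0, 0, -40], [0, 0, -80], [0, 0, -120], [0, 0, -130], [0, 0, -130]], "roll": [0, 0, 0, 0, 0, 0, 0, 0]}}

```text
t: 16.95
tcp_pos: [0.445, -0.0563, 0.1219]
ee_rot: [2.27, 2.166, 0.003]
ft_force: [0.1, 0.3, -0.1]
width: 0.597
grasp_force: 0.0
```

```bash
python3 go.py 636 188 120 1; python3 - <<'E'
from h import *
I,D=camera('top')
cv2.imwrite('pics/t2.png',cv2.resize(I[135:295,125:345],None,fx=3.6,fy=3.6,interpolation=cv2.INTER_CUBIC))
E
```

```text
t 16.95 p [445.  -56.3 121.9] phi -2.7 tilt 0.24 F [ 0.1  0.3 -0.1] w 50.8 gf 0.0 q [-0.3   0.3   1.85  0.    0.98 -0.25]
shift [252.9 179.3   2.4] roll -0.064
```

View pics/t2.png

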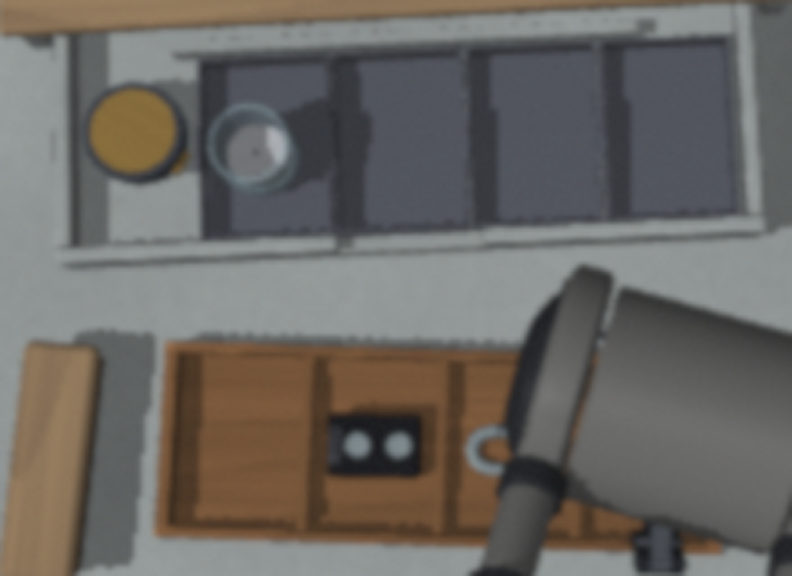

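The first three are in place: key box at crop (376,445), carabiner about (490,450), light hidden by the arm. The jar still stands at (250,147). Check the key box position and move over to the jar.

>>> {"api": "step_arm", "payload": {"grip": [0.65, 0.65, 0.65, 0.65, 0.65, 0.65, 0.65, 0.65, 0.65, 0.65], "xyz": [[253, 179, -20], [253, 179, -20], [253, 179, -20], [253, 179, -20], [253, 179, -20], [253, 179, -20], [253, 179, -20], [253, 179, -10], [253, 179, -10], [253, 179, -10]], "roll": [-0.06, -0.06, -0.06, -0.06, -0.06, -0.06, -0.06, -0.06, -0.06, -0.06]}}

```text
t: 18.0
tcp_pos: [0.6333, 0.187, 0.1286]
ee_rot: [-2.207, -2.233, 0.005]
ft_force: [1.2, -0.3, -0.7]
width: 0.821
grasp_force: 0.0
```

```bash
python3 go.py 636 187 60 1; python3 - <<'E'
from fit import *
I,D=camera('top'); V=I.max(2)
print('key',fit('top',box(V<45,212,248,245,270),.029), 'want 453 115.3 -2.7')
r,g=I[...,2].astype(int),I[...,1].astype(int)
m=box((r>2*g)&(r>80),285,325,240,285);print(m.sum()); 
if m.sum()>20:print('light',fit('top',m,.030),'want 445 -56.5')
I,D=camera('side')
cv2.imwrite('pics/s8.png',cv2.resize(I[140:330,160:340],(568,600),interpolation=cv2.INTER_CUBIC))
E
```

```text
t 18.0 p [633.3 187.  128.6] phi 0.7 tilt 0.21 F [ 1.2 -0.3 -0.7] w 69.8 gf 0.0 q [ 0.17  0.66  1.22 -0.    1.27  0.16]
shift [ 0.   2.9 68.6] roll -0.006
key [451.3 113.3  33.7  54.6  -1.1] want 453 115.3 -2.7
142
light [444.6 -55.7  31.4  49.6  -1.1] want 445 -56.5
```

View pics/s8.png

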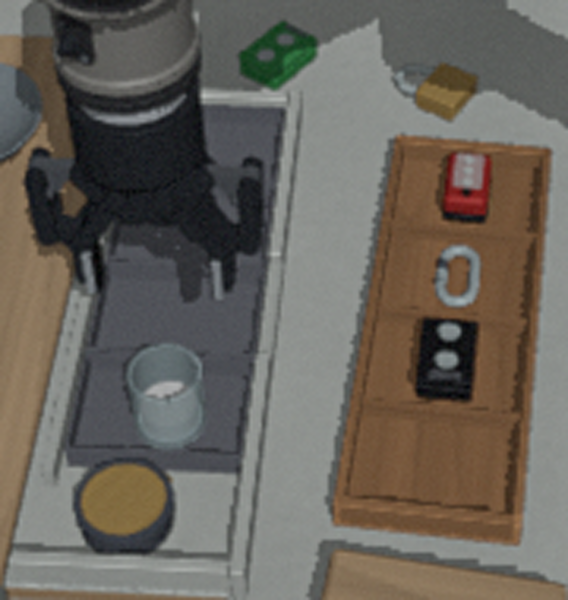

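Light (467,185), carabiner (458,275) and key box (447,358) all lie flat in wells 4, 3 and 2. The gripper is above the jar, with tips at (90,285) and (218,295). Descend around it.

>>> {"api": "step_arm", "payload": {"grip": [0.65, 0.65, 0.65, 0.65, 0.65, 0.65, 0.65], "xyz": [[0, 3, 30], [0, 3, 60], [0, 3, 85], [0, 3, 100], [0, 3, 112], [0, 3, 112], [0, 3, 112]], "roll": [0, 0, 0, 0, 0, 0, 0]}}

```text
t: 18.8
tcp_pos: [0.6383, 0.1884, 0.0194]
ee_rot: [2.206, 2.235, 0.002]
ft_force: [1.2, 0.3, 0.5]
width: 0.824
grasp_force: 0.0
```

>>> {"api": "step_arm", "payload": {"grip": [-0.1, -0.1, -0.1, -0.1, -0.1, -0.1, -0.1], "xyz": [[0, 0, 0], [0, 0, 0], [0, 0, 0], [0, 0, 0], [0, 0, 0], [0, 0, 0], [0, 0, 0]], "roll": [0, 0, 0, 0, 0, 0, 0], "grip_force": 40}}

```text
t: 19.5
tcp_pos: [0.6386, 0.1886, 0.0201]
ee_rot: [2.206, 2.235, 0.004]
ft_force: [-0.7, -1.6, 5.9]
width: 0.574
grasp_force: 42.0
```

```bash
python3 go.py 457 201 100 -2.7; python3 - <<'E'
from h import *
I,D=camera('side')
cv2.imwrite('pics/s9.png',cv2.resize(I[190:310,150:270],(600,600),interpolation=cv2.INTER_CUBIC))
E
```

```text
t 19.5 p [638.6 188.6  20.1] phi 0.7 tilt 0.16 F [-0.7 -1.6  5.9] w 48.8 gf 42.0 q [0.17 0.77 1.31 0.   1.05 0.16]
shift [  14.8 -181.2  -80.4] roll 0.06
```

View pics/s9.png

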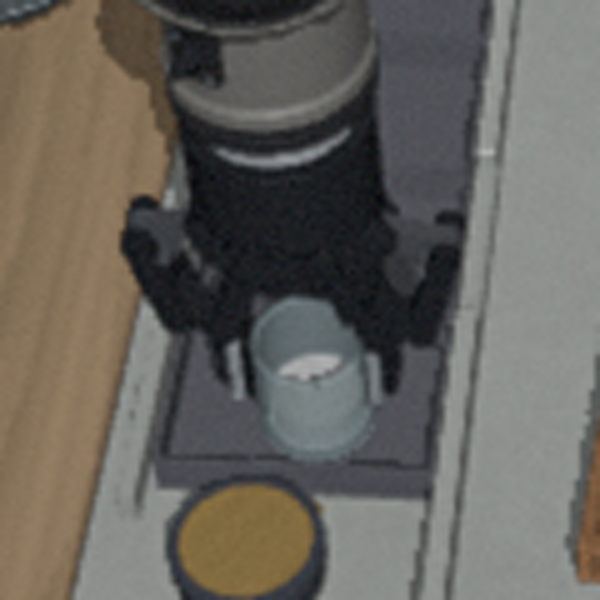

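The jar is firmly gripped upright, with pads at (235,370) and (375,378). Lift smoothly and carry.

>>> {"api": "step_arm", "payload": {"grip": [-0.1, -0.1, -0.1, -0.1, -0.1, -0.1, -0.1, -0.1, -0.1, -0.1], "xyz": [[0, 0, -10], [0, 0, -30], [0, 0, -55], [0, 0, -75], [4, -40, -80], [8, -80, -80], [11, -120, -80], [14, -155, -80], [15, -181, -80], [15, -181, -80]], "roll": [0, 0, 0, 0, 0.06, 0.06, 0.06, 0.06, 0.06, 0.06]}}

```text
t: 20.55
tcp_pos: [0.4529, 0.2012, 0.0988]
ee_rot: [-2.27, -2.169, 0.003]
ft_force: [0.8, -0.5, -1.4]
width: 0.576
grasp_force: 42.2
```

```bash
python3 go.py 457 201 9 -2.7; python3 - <<'E'
from h import *
I,D=camera('side')
cv2.imwrite('pics/s10.png',cv2.resize(I[170:350,220:360],(467,600),interpolation=cv2.INTER_CUBIC))
E
```

```text
t 20.55 p [452.9 201.2  98.8] phi -2.6 tilt 0.15 F [ 0.8 -0.5 -1.4] w 48.9 gf 42.2 q [0.26 0.41 1.75 0.   0.98 0.31]
shift [ 0.1  4.3 89.8] roll 0.002
```

View pics/s10.png

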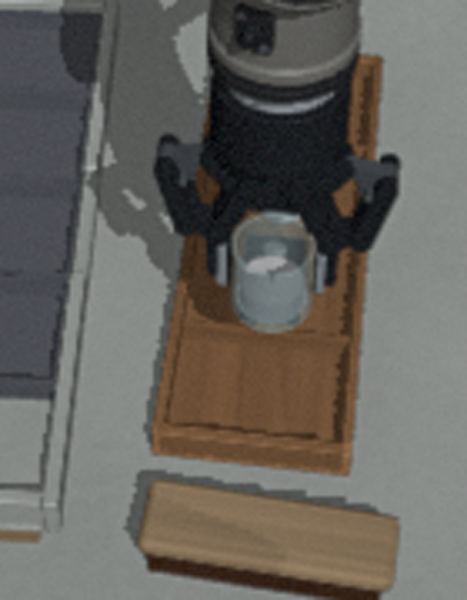

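The jar hangs upright at (270,275) above the leftmost well. Lower it gently until the floor is felt.

>>> {"api": "step_arm", "payload": {"grip": [-0.1, -0.1, -0.1, -0.1, -0.1, -0.1, -0.1, -0.1], "xyz": [[0, 3, 25], [0, 3, 50], [0, 3, 70], [0, 3, 80], [0, 3, 85], [0, 3, 88], [0, 3, 90], [0, 3, 90]], "roll": [0, 0, 0, 0, 0, 0, 0, 0]}}

```text
t: 21.4
tcp_pos: [0.4599, 0.201, 0.0088]
ee_rot: [2.273, 2.168, 0.002]
ft_force: [-0.2, 0.2, -1.4]
width: 0.573
grasp_force: 42.1
```

>>> {"api": "step_arm", "payload": {"grip": [-0.1, -0.1, -0.1], "xyz": [[0, 0, 1], [0, 0, 1.5], [0, 0, 1.5]], "roll": [0, 0, 0]}}

```text
t: 21.7
tcp_pos: [0.46, 0.201, 0.0081]
ee_rot: [2.272, 2.168, 0.002]
ft_force: [-0.9, -0.9, 7.1]
width: 0.574
grasp_force: 42.9
```

Contact is felt (7 N). Release, let it settle, and retreat straight up.

>>> {"api": "step_arm", "payload": {"grip": [0.3, 0.5, 0.5, 0.5, 0.5, 0.5, 0.5, 0.5, 0.5, 0.5], "xyz": [[0, 0, -1], [0, 0, -1], [0, 0, -1], [0, 0, -1], [0, 0, -15], [0, 0, -35], [0, 0, -70], [0, 0, -110], [0, 0, -150], [0, 0, -150]], "roll": [0, 0, 0, 0, 0, 0, 0, 0, 0, 0]}}

```text
t: 22.7
tcp_pos: [0.4625, 0.2018, 0.1621]
ee_rot: [2.269, 2.165, 0.015]
ft_force: [-0.2, 0.4, -0.2]
width: 0.752
grasp_force: 0.0
```

>>> {"api": "step_arm", "payload": {"grip": [0.5, 0.5, 0.5, 0.5, 0.5, 0.5], "xyz": [[0, 120, -60], [0, 120, -60], [0, 120, -60], [0, 120, -60], [0, 120, -60], [0, 120, -60]], "roll": [0, 0, 0, 0, 0, 0]}}

```text
t: 23.3
tcp_pos: [0.5777, 0.1953, 0.2154]
ee_rot: [-2.271, -2.168, 0.004]
ft_force: [0.1, -0.7, -0.5]
width: 0.754
grasp_force: 0.0
```

```bash
python3 - <<'E'
from h import *
I,D=camera('side')
cv2.imwrite('pics/s11.png',cv2.resize(I[140:350,160:360],(571,600),interpolation=cv2.INTER_CUBIC))
print(ray('top',proj('top',(.459,.2,.061)),.061), manip.state()['ft_force'],manip.state()['joint_vel'].round(3))
E
```

```text
[0.459 0.2   0.061] [ 0.69465892  0.21681227 -1.25284699] [ 0.003 -0.007 -0.009 -0.001  0.005 -0.002]
```

View pics/s11.png

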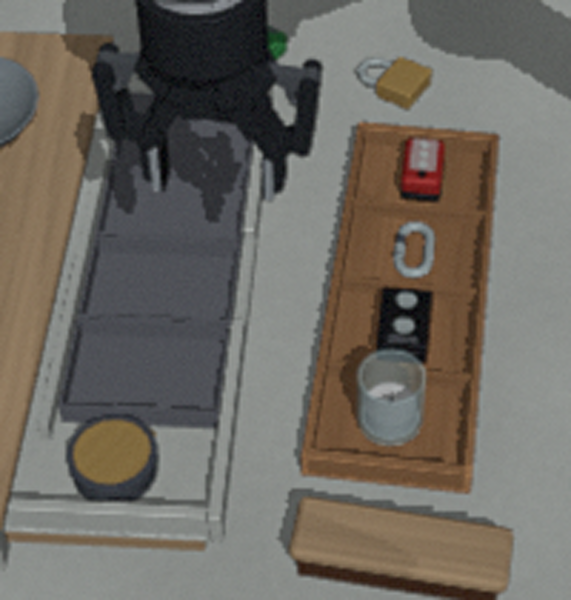

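The jar stands upright in the leftmost well at (390,397), with the key box, carabiner and light in order behind it. Tin, brush and padlock are undisturbed, so I'll hand in.

```bash
python3 -c "from rig import hand_in; print(hand_in())"
```

```text
the job is handed in; nothing more can be done
None
```

The jar, key box, carabiner and bike light are in the caddy's wells in their original left-to-right order, each flat and the jar upright. I handed the job in at about 23 s, but the hand-in call returned no verdict.

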